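# Clamp the steel link in the bench screw clamp

## Robot

A 6-joint arm with a two-finger parallel gripper is mounted at the origin on the work surface. World frame = base frame: x ahead of the robot, y to its left, z up, the work surface at z = 0. Lengths are in m, angles in rad, forces in N, time in s.
With the tool pointing down it reaches from about 0.325 to 0.85 m from the base axis. Payload 15.5 kg.
Tool frame: the origin (TCP) lies between the finger pads; the fingertips stand 22 mm ahead of it and the grasp point (between the pads) lies 3 mm ahead of it (ctrl.tip_extent is the distance from the TCP to the fingertips, in m); y points along the fingers, x is the direction in which the jaws open and shut, and the axes are right-handed (so a half turn about y gives the same grasp; the last joint's range is limited). The gripper opens to 91 mm and grips with 3 to 60 N. Pads are 32 mm wide; open, the fingers measure 118 mm over their backs; the gripper's body (76 mm by 178 mm) begins 60 mm behind the grasp point.
Start: joints at [1.03, 0.494, 1.345, -0, 1.302, -0.096], TCP at [0.269, 0.564, 0.236] pointing down, gripper open.
Joint ranges: [-2.91, 2.91], [-0.82, 2.16], [0.22, 2.67], [-1.22, 4.37], [0.12, 2.79], [-3.08, 3.08]. Speed limits (rad/s): [1.89, 1.89, 2.57, 3.01, 3.01, 3.01].

## Interface

Orientations are given as a rotation vector (axis times angle).
In Python, from plant import ctrl, optics, models gives the robot as it stands.
- The arm moves only by the shell command python3 -m jog 'ROWS'. ROWS is text: rows parted by semicolons, each of 7 numbers parted by spaces: the shift along the tool's x, y, z in m, then the turn, a rotation vector about the tool's x, y, z in degrees, then the finger opening in m, from 0 to 0.0912. A call has exactly 8 rows; each row shifts and turns the commanded pose from where the row before left it, along the tool's axes as they then stand; what a row does not reach is not made up. A row lasts 1/12 s, in which the tool goes at most 41.7 mm and 7.16 degrees, less where a joint would pass 70% of its speed; a pose out of reach is approached as far as the arm can. A call is refused whole if a number of a shift passes 0.0417 or a number of a turn 7.16, either way. A call with a gripper value outside its range is refused whole. The fingers move at their own pace and stop on an object; the grip force is fixed at half the most. Time passes only in rows, so rows that do not move let the fingers close, or fill a call up. It gives the time, the measured TCP pose, the force and the opening at its end, in the units of the state.
- ctrl.get_obs(): the state, without advancing time (a new reading comes with each control period).
- optics.read_camera(name): name is "scene" or "top" or "wrist"; returns a dict with "frame" (400x640x3 uint8, red, green, blue), "range_z" (400x640 float32, m along the optical axis (not along the pixel's ray), 0 where there is no reading), "camera_matrix" (3x3 intrinsics, pixels), "k1" (the pictures are not rectified: a ray, as slopes to the right and down, at radius r is drawn at 1 + k1 r^2 times it, then the intrinsics apply), "R" (3x3) and "t" (3): a world point X has camera coordinates R X + t. Camera axes: x right, y down, z forward; pixel columns grow to the right and rows downward; lengths in m; the calibration is good to about 2 mm. A picture is of the moment at which its call begins.
- ctrl.sign_off(): hands the job in, once; it reports no verdict.
Trained networks look in a picture, given as the dict that the camera call returned (one of the last four; its "shot" number tells which), for a name from the list of things; names that differ only in an ending like _2 or _b are one class to them, and where a whole thing is asked for, a point or a joint stands for the part that bears it (a point fixed in the world has none). Each returns a list of dicts, best first, with "p" (0 to 1); they miss things now and then, are a little off and sometimes report something else, mostly with a low value. They report only what shows in the picture. A call takes as long as a camera call. They do not tell look-alikes from the thing itself.
- models.outline_of(picture, query): "mask" (400x640 bool, what is visible of it) and "location" ([column, row] as shares, 0 to 1, of the picture: columns of its width, rows of its height, amid what is visible of it).
- models.tip_of(picture, query): "location" ([column, row] as shares, 0 to 1, of the picture: columns of its width, rows of its height: a listed point, or the origin of a listed thing).
The state is a dict: "time": time; "q": joint angles; "dq": joint speeds; "joint_torque": joint torques, N m; "position": TCP position; "ee_rot": TCP orientation; "wrist_force": force on the tool from outside, world axes, zero at the start; "wrist_torque": the same for the moment, N m; "finger_gap": finger opening in m.
Only numpy, scipy, OpenCV 4.12 (cv2) and the standard library are available. Lean on these libraries where they do the work, as an engineer would, in place of code of your own. Each camera call takes 0.05 s, during which the arm holds its last target.

## Task

Push the flat steel link along the clamp's channel until it is fully home against the back stop, then turn the clamp's T-handle clockwise until the rising resistance shows that the link is firmly clamped. Do not overtighten it, let go of everything, and leave the other things on the bench alone.

Things in the scene. Friction and masses are not known exactly. Their poses are not given: they have to be found in the camera images.
- clamp: Grey cast bench clamp, fixed to the bench. Base plate 240 x 120 x 20 mm; origin on the bench under the vertical screw's axis, x from the open front (robot side) to the column, z up. Column at x = 72 to 112 mm; its overarm (44 mm wide, top 125 mm up) ends in a round boss about the screw, radius 24 mm, 92 to 128 mm above the bench.
- stop (a point): Middle of the back stop's face, at clamp x = +40 mm, y = 0, 26 mm above the bench (axes as the clamp's). It ends the channel in which the link slides along x on the base plate (20 mm above the bench), between two steel rails: 40 mm clear width, from x = -60 to +40 mm, rail tops 29 mm up.
- link: Loose flat bar of dark steel, 170 x 36 x 12 mm, 0.4 to 0.75 kg; origin at the centre of its underside, x along it towards the back stop. It starts in the channel, drawn 25 to 55 mm out from the stop, its outer part sticking out at the front. Slides with dry friction of a few N.
- link_inner (a point): Middle of the link's inner end face (the end that goes to the back stop), 6 mm above its underside.
- link_outer (a point): Middle of the link's outer end face, towards the robot: the face to push on. With the link home it is 130 mm in front of the screw axis, 10 mm in front of the base plate.
- tbar (a point): Centre of the T-handle's round steel cross bar, on the screw axis, x along the bar, z up. Bar 14 mm thick, level, 192 to 194 mm above the bench at the start, end balls 19 mm at 52 mm either side. The 14 mm screw hangs straight below its centre, so fingers can straddle both from above. The bar sinks 3.5 mm per radian of clockwise turn.
- thandle (a joint): Turn of T-handle and screw, rad, growing clockwise seen from above (tightening), range 0 to 4.7. Turns against a steady friction of about 0.28 Nm, which also holds up to about 80 N of clamping when let go. First touch on the link comes some 0.8 to 2.8 rad from the start: how far the foot is screwed out varies and is not told.
- screw: Screw, origin at the underside of the dark collar at its lower end. Under it a sprung pressure disc, the foot, radius 15 mm, face 13 to 20 mm below the origin (varies, not told), presses on the link's top, 32 mm above the bench. From first touch force grows 190 N, torque 0.65 Nm per rad. Well clamped: 40 to 100 N, best 65 N (0.35 rad past touch, 0.5 Nm). Over 110 N: overtight.
- wrench: Bystander: open steel wrench, 170 mm long, lying on the bench beside the clamp; origin under its middle.
- pulley: Bystander: dark steel belt pulley, 72 mm across, 32 mm high, on the bench beside the clamp; origin at its underside.
- oilcan: Bystander: upright can, 60 mm across, 130 mm high, on the bench beside the clamp; origin at its underside.
Things that resemble listed ones, but are neither listed nor needed, are in the scene too. Several things have the shape of the link; the one meant has the colours described above.

How it is judged:
On the way, in this order (a step that is already met when the one before it is completed fails the run):
1. the link is pushed home: its inner end within 3 mm of the back stop, with the foot still clear of it (x of link_inner in the frame of clamp above 0.037 m and contact force between screw and link below 1 N), for 0.2 s.
2. the foot presses the link with at least 40 N (contact force between screw and link above 40 N), for 0.2 s.
At the end, for the whole second after the job is handed in: The link lies still with its inner end within 3 mm of the back stop, the foot presses it with 40 to 100 N, and nothing is held (x of link_inner in the frame of clamp above 0.037 m and contact force between screw and link between 40 and 100 N and linear speed of link below 0.01 m/s); the robot touches nothing.
It fails at once if the link is overtightened (foot force above 110 N) (contact force between screw and link above 110 N).
It fails at once if the wrench is moved by more than 20 mm (distance of wrench from where it was at the start of the episode above 0.02 m).
It fails at once if the pulley is moved by more than 20 mm (distance of pulley from where it was at the start of the episode above 0.02 m).
It fails at once if the can is moved by more than 20 mm (distance of oilcan from where it was at the start of the episode above 0.02 m).
It also fails if it takes over 72 s, if anything falls off the work surface, if the arm or the gripper's body presses on something with over 40 N, if the wrist force passes 120 N, or if a joint passes its speed limit or range.

## Working session

There is one attempt and no reset: what is moved stays moved. The work goes in short steps, Python scripts to look and compute and a shell command to move; the robot and the scene stay as the last step left them, time stands still between calls to the robot, and variables do not carry over. Pictures are saved under pics/ and viewed, and the job is handed in when it is done.

```bash
ls; mkdir -p pics
python3 - <<'E'
from plant import ctrl,optics,models
import cv2,numpy as np
o=ctrl.get_obs();print({k:np.round(v,3) for k,v in o.items()})
for n in ["scene","top","wrist"]:
    p=optics.read_camera(n);cv2.imwrite(f"pics/a_{n}.png",p["frame"][:,:,::-1]);print(n,p["t"],p["k1"])
    for q in ["clamp","link","stop","link_inner","link_outer","tbar","screw","wrench","pulley","oilcan"]:
        try:print(q,[(round(d["p"],2),np.round(np.array(d["location"])*[640,400])) for d in models.tip_of(p,q)][:3])
        except Exception as e:print(q,e)
E
```

```text
pics
{'time': np.float64(0.0), 'q': array([ 1.03 ,  0.494,  1.346,  0.   ,  1.302, -0.096]), 'dq': array([-0.002, -0.   ,  0.001, -0.001, -0.   ,  0.001]), 'joint_torque': array([ 0.0000e+00, -8.7881e+01, -3.8185e+01,  7.1000e-02,  5.3000e-02,
       -0.0000e+00]), 'position': array([0.269, 0.564, 0.235]), 'ee_rot': array([-1.388, -0.875,  0.877]), 'wrist_force': array([-0.919, -0.316, -0.405]), 'wrist_torque': array([-0.007,  0.04 ,  0.   ]), 'finger_gap': np.float64(0.091)}
scene [-0.34539489 -0.13673992  1.48151477] -0.08964678960799322
clamp [(0.62, array([372., 257.]))]
link [(0.88, array([351., 179.])), (0.7, array([346., 233.])), (0.65, array([257., 237.]))]
stop [(0.84, array([390., 258.]))]
link_inner [(0.66, array([294., 232.])), (0.62, array([355., 197.])), (0.61, array([376., 248.]))]
link_outer [(0.96, array([222., 238.])), (0.91, array([325., 213.])), (0.69, array([338., 159.]))]
tbar [(0.69, array([380., 183.]))]
screw [(0.8, array([378., 237.]))]
wrench [(0.96, array([282., 295.])), (0.16, array([377., 248.]))]
pulley [(0.78, array([419., 208.])), (0.71, array([372., 
[... 257 characters left out ...]

link [(0.81, array([260., 274.])), (0.62, array([374., 253.])), (0.58, array([315., 203.]))]
stop [(0.75, array([304., 159.])), (0.54, array([319., 235.]))]
link_inner [(0.95, array([310., 173.])), (0.59, array([347., 233.])), (0.57, array([274., 249.]))]
link_outer [(0.8, array([244., 300.])), (0.75, array([397., 267.])), (0.68, array([319., 232.]))]
tbar [(0.84, array([306., 165.]))]
screw [(0.67, array([310., 167.]))]
wrench [(0.33, array([238., 195.]))]
pulley [(0.56, array([236., 193.]))]
oilcan [(0.89, array([235., 159.]))]
wrist [-0.6241558  -0.02728421  0.38947774] -0.0740525336424271
clamp []
link []
stop []
link_inner []
link_outer []
tbar []
screw []
wrench []
pulley []
oilcan []
```

View pics/a_scene.png

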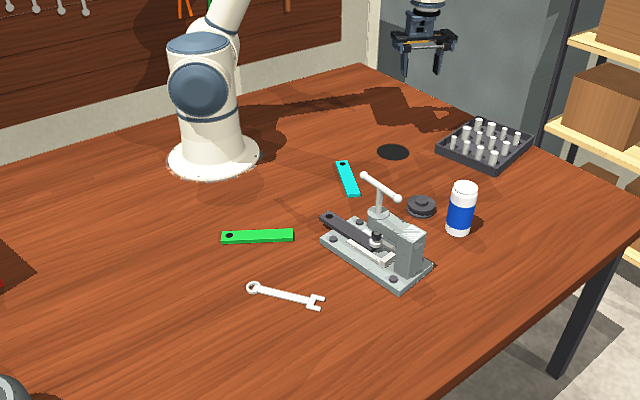

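View pics/a_top.png

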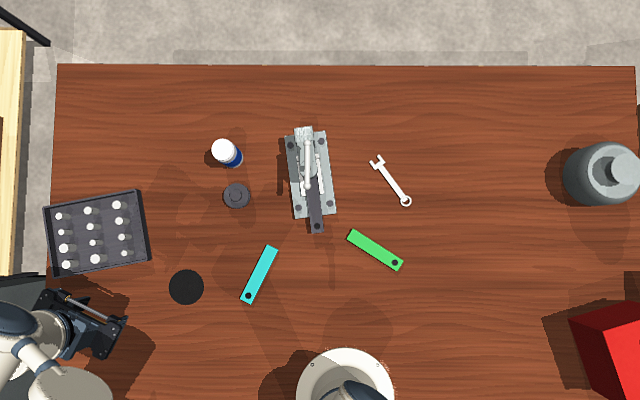

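```bash
cat > h.py <<'E'
from plant import ctrl,optics,models
import cv2,numpy as np
from scipy.spatial.transform import Rotation as Ro
def ray(p,uv):
    K=p["camera_matrix"];d=np.array([(uv[0]-K[0,2])/K[0,0],(uv[1]-K[1,2])/K[1,1]])
    u=d.copy()
    for _ in range(20):u=d/(1+p["k1"]*(u@u))
    return np.array([u[0],u[1],1.])
def atz(p,uv,z):
    r=p["R"].T@ray(p,uv);c=-p["R"].T@p["t"];return c+r*(z-c[2])/r[2]
def dep(p,uv):
    d=p["range_z"][int(round(uv[1])),int(round(uv[0]))];return p["R"].T@(ray(p,uv)*d-p["t"])
def proj(p,X):
    c=p["R"]@np.asarray(X)+p["t"];s=c[:2]/c[2];s=s*(1+p["k1"]*(s@s));K=p["camera_matrix"];return np.array([K[0,0]*s[0]+K[0,2],K[1,1]*s[1]+K[1,2]])
def cloud(p):
    K=p["camera_matrix"];u,v=np.meshgrid(np.arange(640),np.arange(400))
    d=np.stack([(u-K[0,2])/K[0,0],(v-K[1,2])/K[1,1]],-1);s=d.copy()
    for _ in range(20):s=d/(1+p["k1"]*(s**2).sum(-1,keepdims=True))
    X=np.concatenate([s,np.ones((400,640,1))],-1)*p["range_z"][...,None]
    return (X-p["t"])@p["R"]
E
python3 - <<'E'
from h import *
np.set_printoptions(precision=3,suppress=True)
o=ctrl.get_obs();print(Ro.from_rotvec(o["ee_rot"]).as_matrix())
for n in ["scene","top"]:
    p=optics.read_camera(n);np.savez(f"{n}0.npz",**{k:v for k,v in p.items()})
    f=p["frame"][:,:,::-1]
    c=f[130:330,200:480] if n=="scene" else f[120:320,180:460]
    cv2.imwrite(f"pics/z_{n}.png",cv2.resize(c,None,fx=2.8,fy=2.8,interpolation=cv2.INTER_CUBIC))
p=optics.read_camera("scene")
for q,z in [("link_outer",.026),("link_inner",.026),("tbar",.193),("stop",.026),("clamp",0),("wrench",0),("pulley",0),("oilcan",0)]:
  for n in ["scene","top"]:
    p=optics.read_camera(n)
    for d in models.tip_of(p,q)[:4]:
        uv=np.array(d["location"])*[640,400];print(n,q,round(d["p"],2),uv.round(),atz(p,uv,z),dep(p,uv))
E
```

```text
[[ 0.43   0.    -0.903]
 [ 0.903  0.     0.43 ]
 [ 0.    -1.    -0.   ]]
scene link_outer 0.95 [342. 160.] [0.283 0.268 0.026] [ 1.229 -0.48   0.77 ]
scene link_outer 0.71 [220. 239.] [ 0.39  -0.168  0.026] [ 0.36  -0.157 -0.   ]
scene link_outer 0.64 [320. 215.] [0.452 0.07  0.026] [0.459 0.065 0.033]
scene link_outer 0.41 [382. 184.] [0.444 0.28  0.026] [0.627 0.103 0.199]
top link_outer 0.92 [398. 264.] [ 0.37  -0.149  0.026] [ 0.369 -0.151  0.014]
top link_outer 0.91 [317. 233.] [0.455 0.076 0.026] [0.455 0.077 0.001]
top link_outer 0.59 [241. 301.] [0.267 0.285 0.026] [0.262 0.29  0.   ]
top link_outer 0.23 [305. 165.] [0.646 0.111 0.026] [0.619 0.102 0.198]
scene link_inner 0.83 [293. 234.] [ 0.476 -0.023  0.026] [ 0.448 -0.007 -0.001]
scene link_inner 0.78 [353. 194.] [0.431 0.192 0.026] [0.413 0.207 0.009]
top link_inner 0.69 [270. 249.] [0.409 0.209 0.026] [0.409 0.21  0.017]
top link_inner 0.67 [310. 171.] [0.63  0.098 0.026] [0.614 0.094 0.133]
top link_inner 0.58 [349. 233.] [ 0.455 -0.012  0.026] [ 0.455 -0.013  0.003]
scene tbar 0.62 [381. 186.] [0.623 0.103 0.193] [0.628 0.097 0.199]
scene stop 0.7 [390. 260.] [0.673 0.1   0.026] [0.677 0.096 0.031]
top stop 0.9 [304. 163.] [0.654 0.114 0.026] [0.626 0.105 0.199]
scene clamp 0.6 [372. 256.] [ 0.621  0.096 -0.   ] [0.644 0.075 0.028]
top clamp 0.94 [310. 173.] [0.627 0.099 0.   ] [0.609 0.093 0.13 ]
scene wrench 0.86 [281. 294.] [ 0.597 -0.134  0.   ] [ 0.601 -0.136  0.006]
top wrench 0.82 [391. 180.] [ 0.607 -0.135  0.   ] [ 0.606 -0.134  0.008]
scene pulley 0.73 [420. 208.] [0.555 0.313 0.   ] [0.575 0.29  0.023]
top pulley 0.78 [238. 196.] [0.559 0.307 0.   ] [0.556 0.3   0.032]
scene oilcan 0.91 [457. 233.] [0.68  0.316 0.   ] [0.689 0.303 0.012]
scene oilcan 0.4 [377. 245.] [0.598 0.129 0.   ] [0.634 0.095 0.044]
top oilcan 0.68 [233. 160.] [0.665 0.321 0.   ] [0.65  0.3   0.092]
```

View pics/z_scene.png

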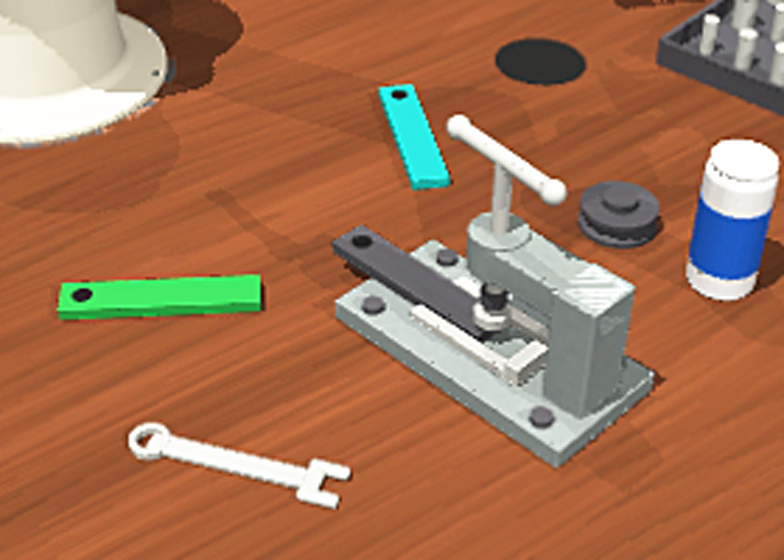

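View pics/z_top.png

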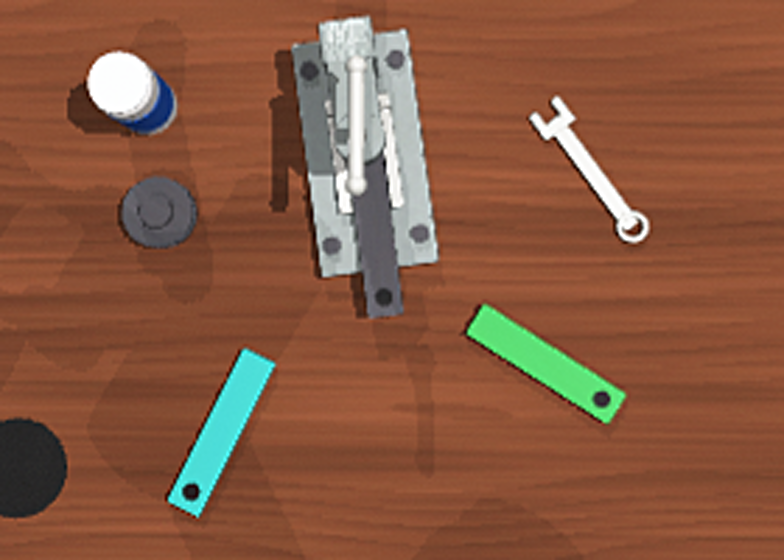

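Run:
```python
from h import *
np.set_printoptions(precision=4,suppress=True)
A=[]
for n in ["scene","top"]:
    p=dict(np.load(f"{n}0.npz"));X=cloud(p).reshape(-1,3);X=X[p["range_z"].ravel()>0];A.append(X)
    r=(abs(X[:,0]-.6)<.25)&(abs(X[:,1]-.09)<.13);X=X[r]
    b=X[X[:,2]<.012][:,2];print(n,"bench z",np.median(X[abs(X[:,2])<.008][:,2]))
    m=(X[:,2]>.014)&(X[:,2]<.024);print("base",m.sum(),cv2.minAreaRect(X[m][:,:2].astype(np.float32)),np.median(X[m,2]))
    t=X[(X[:,2]>.18)&(X[:,2]<.215)];c=t.mean(0);w,v=np.linalg.eigh(np.cov(t[:,:2].T));pr=(t[:,:2]-c[:2])@v[:,1]
    print("bar",len(t),c,np.degrees(np.arctan2(v[1,1],v[0,1])),pr.min(),pr.max(),c[:2]+v[:,1]*(pr.min()+pr.max())/2,np.percentile(t[:,2],[50,90,99]))
    t=X[(X[:,2]>.11)&(X[:,2]<.14)];print("arm",cv2.minAreaRect(t[:,:2].astype(np.float32)))
    w=X[(X[:,2]>.027)&(X[:,2]<.04)];print("linktop?",len(w),w.min(0),w.max(0),cv2.minAreaRect(w[:,:2].astype(np.float32)))
```

```text
scene bench z -0.00025871186158440534
base 1937 ((0.573836088180542, 0.11504785716533661), (0.33385470509529114, 0.25262323021888733), 9.584778785705566) 0.019605891536736426
bar 372 [0.628  0.0979 0.1963] -179.4527192174848 -0.057124170723495515 0.06319843568208323 [0.6249 0.0978] [0.1974 0.2005 0.2026]
arm ((0.6678270101547241, 0.10741010308265686), (0.13646575808525085, 0.05114516615867615), 7.123622417449951)
linktop? 1229 [0.4538 0.0369 0.027 ] [0.7372 0.138  0.04  ] ((0.5952392816543579, 0.09452304989099503), (0.28042006492614746, 0.10044645518064499), 7.995904922485352)
top bench z 0.0009705312077821574
base 1734 ((0.5582098960876465, 0.13277778029441833), (0.3562769591808319, 0.2757185995578766), 15.023090362548828) 0.02067665884367799
bar 309 [0.6211 0.0991 0.1996] -179.6449095709128 -0.060199743685137086 0.05971958431354308 [0.6213 0.0991] [0.1996 0.2026 0.2041]
arm ((0.6651016473770142, 0.10604396462440491), (0.13590091466903687, 0.049599625170230865), 7.433340549468994)
linktop? 966 [0.4549 0.0295 0.027 ] [0.7245 0.1638 0.0398] ((0.5871520638465881, 0.091946080327034), (0.26503005623817444, 0.11024171113967896), 8.077346801757812)
```

Three link-shaped bars show in the top view: the dark one in the clamp channel (316,205), cyan (258,275) and green (375,250). The dark steel bar in the clamp fits the description, and the enlarged crop confirms it. Next I'll refine the geometry.

Run:
```python
from h import *
np.set_printoptions(precision=4,suppress=True)
for n in ["scene","top"]:
    p=dict(np.load(f"{n}0.npz"));f=p["frame"].astype(int);X=cloud(p)
    # link: dark low-sat pixels near link
    ok=(p["range_z"]>0)&(abs(X[...,0]-.53)<.09)&(abs(X[...,1]-.085)<.04)&(X[...,2]>.029)&(X[...,2]<.036)&(f.max(-1)<125)
    ys,xs=np.nonzero(ok);P=np.array([atz(p,(u,v),.032) for u,v in zip(xs,ys)])[:,:2]
    r=cv2.minAreaRect(P.astype(np.float32));print(n,"link",len(P),r)
    l=cv2.fitLine(P.astype(np.float32),cv2.DIST_HUBER,0,.01,.01).ravel();print(np.degrees(np.arctan(l[1]/l[0])),l[2:])
    # base plate: grey/light pixels around z=.02
    ok=(p["range_z"]>0)&(abs(X[...,0]-.63)<.18)&(abs(X[...,1]-.1)<.1)&(X[...,2]>.015)&(X[...,2]<.0245)
    ok=cv2.morphologyEx(ok.astype(np.uint8),cv2.MORPH_OPEN,np.ones((3,3)))>0
    ys,xs=np.nonzero(ok);P=np.array([atz(p,(u,v),.02) for u,v in zip(xs,ys)])[:,:2]
    r=cv2.minAreaRect(P.astype(np.float32));print(n,"base",len(P),r,cv2.boxPoints(r))
```

```text
scene link 558 ((0.5407435297966003, 0.07520609349012375), (0.16038037836551666, 0.058920226991176605), 7.569560527801514)
7.436883 [0.5392 0.0851]
scene base 1821 ((0.6246305704116821, 0.09847048670053482), (0.241776242852211, 0.12306481599807739), 7.741589069366455) [[0.4966 0.1432]
 [0.5131 0.0212]
 [0.7527 0.0538]
 [0.7361 0.1757]]
top link 569 ((0.5342419743537903, 0.0874396413564682), (0.15863704681396484, 0.04018249735236168), 7.481646537780762)
5.351566 [0.5272 0.0844]
top base 1392 ((0.6218424439430237, 0.09934472292661667), (0.2389601618051529, 0.11984285712242126), 8.161765098571777) [[0.4951 0.1417]
 [0.5121 0.0231]
 [0.7486 0.057 ]
 [0.7316 0.1756]]
```

```bash
python3 -m jog '0 0 0 0 -7 0 0.02; 0 0 0 0 -7 0 0;0 0 0 0 -7 0 0;0 0 0 0 -7 0 0;0 0 0 0 -5.5 0 0;0 0 0 0 0 0 0;0 0 0 0 0 0 0;0 0 0 0 0 0 0'
```

```text
time: 4.07
position: [0.2689, 0.5642, 0.2359]
ee_rot: [-1.142, -1.309, 1.309]
wrist_force: [0.1, 0.0, 0.3]
finger_gap: 0.0405
```

```bash
python3 -m jog '-0.034 0 -0.0048 0 0 0 0;-0.034 0 -0.0048 0 0 0 0;-0.034 0 -0.0048 0 0 0 0;-0.034 0 -0.0048 0 0 0 0;-0.034 0 -0.0048 0 0 0 0;-0.034 0 -0.0048 0 0 0 0;-0.034 0 -0.0048 0 0 0 0;-0.034 0 -0.0048 0 0 0 0'
python3 -m jog '-0.034 0 -0.0048 0 0 0 0;-0.034 0 -0.0048 0 0 0 0;-0.034 0 -0.0048 0 0 0 0;-0.034 0 -0.0048 0 0 0 0;-0.034 0 -0.0048 0 0 0 0;-0.034 0 -0.0048 0 0 0 0;-0.034 0 -0.0048 0 0 0 0;0 0 0 0 0 0 0'
python3 -c "
from plant import ctrl;print(ctrl.get_obs())"
```

```text
time: 4.73
position: [0.345, 0.2987, 0.2361]
ee_rot: [-1.141, -1.31, 1.309]
wrist_force: [1.2, -0.1, 0.6]
finger_gap: 0.0007
time: 5.4
position: [0.413, 0.0647, 0.2362]
ee_rot: [-1.145, -1.307, 1.307]
wrist_force: [0.4, 0.3, -0.0]
finger_gap: 0.0003
{'time': 5.4, 'q': array([ 1.34068442e-02,  2.01611948e-01,  1.82283554e+00, -1.43586312e-03,
        1.11560183e+00, -1.69013695e+00]), 'dq': array([ 0.09826103, -0.00781111,  0.01797193,  0.0273727 ,  0.0039999 ,
        0.13047534]), 'joint_torque': array([ -5.01743272, -54.81437087, -31.91870928,  -0.23881274,
         0.34628883,  -2.7980125 ]), 'position': array([0.41303786, 0.06471674, 0.23621234]), 'ee_rot': array([-1.14525479, -1.30724907,  1.30712279]), 'wrist_force': array([ 0.42137113,  0.305186  , -0.02111349]), 'wrist_torque': array([ 0.07362611,  0.02745705, -0.01139642]), 'finger_gap': 0.00033799544091356516}
```

```bash
python3 -m jog '0.005 0.033 0 0 0 0 0;0 0.033 0 0 0 0 0;0 0.033 0 0 0 0 0;0 0.033 0 0 0 0 0;0 0.033 0 0 0 0 0;0 0.025 0 0 0 0 0;0 0.01 0 0 0 0 0;0 0 0 0 0 0 0'
python3 - <<'E'
from h import *
p=optics.read_camera("wrist");cv2.imwrite("pics/b_wrist.png",p["frame"][:,:,::-1])
p=optics.read_camera("scene");cv2.imwrite("pics/b_scene.png",cv2.resize(p["frame"][130:330,200:480,::-1],None,fx=2.8,fy=2.8))
E
```

```text
time: 6.07
position: [0.4096, 0.0743, 0.034]
ee_rot: [-1.138, -1.307, 1.311]
wrist_force: [0.6, -0.1, 0.3]
finger_gap: 0.0007
```

View pics/b_wrist.png

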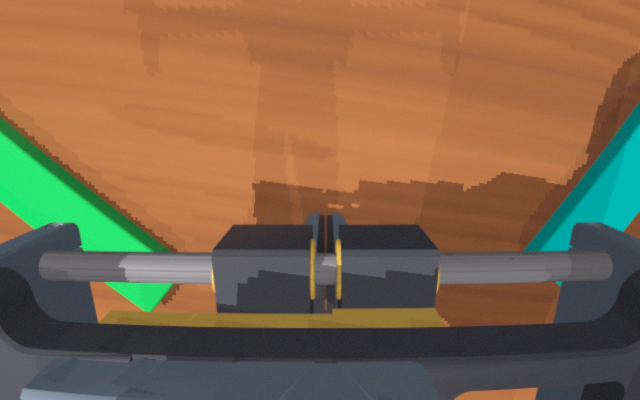

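View pics/b_scene.png

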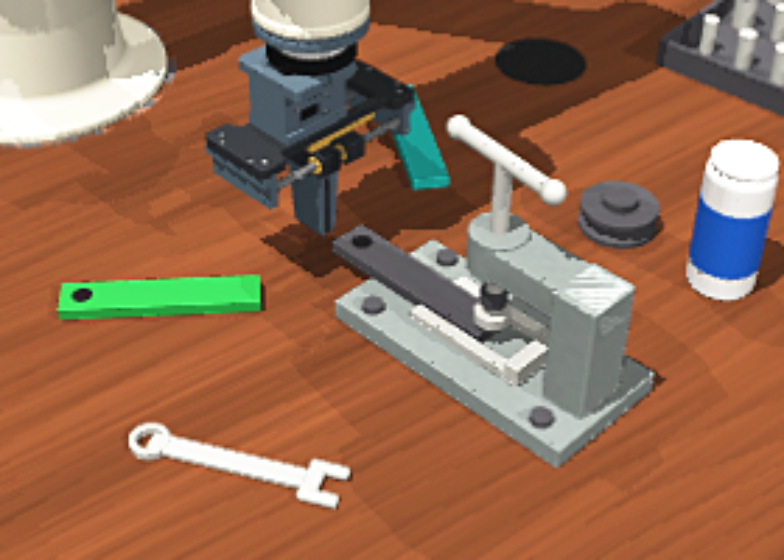

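The fingers sit in line with the link's outer end (crop pixel ~(320,230), link end at (345,245)). Pushing now.

```bash
python3 -m jog '-0.002 0 -0.004 0 0 0 0;-0.002 0 -0.004 0 0 0 0;0 0 -0.004 0 0 0 0;0 0 -0.004 0 0 0 0;0 0 -0.004 0 0 0 0;0 0 -0.004 0 0 0 0;0 0 -0.004 0 0 0 0;0 0 -0.004 0 0 0 0'
python3 -m jog '0 0 -0.004 0 0 0 0;0 0 -0.004 0 0 0 0;0 0 -0.004 0 0 0 0;0 0 -0.004 0 0 0 0;0 0 -0.003 0 0 0 0;0 0 -0.003 0 0 0 0;0 0 -0.002 0 0 0 0;0 0 0 0 0 0 0'
python3 - <<'E'
from h import *
p=optics.read_camera("top");cv2.imwrite("pics/c_top.png",cv2.resize(p["frame"][110:250,220:400,::-1],None,fx=4,fy=4))
p=optics.read_camera("scene");cv2.imwrite("pics/c_scene.png",cv2.resize(p["frame"][150:300,280:460,::-1],None,fx=4,fy=4))
E
```

```text
time: 6.83
position: [0.4424, 0.0747, 0.0359]
ee_rot: [-1.139, -1.31, 1.312]
wrist_force: [-5.1, -0.9, 2.1]
finger_gap: 0.0004
time: 7.5
position: [0.4674, 0.0781, 0.0359]
ee_rot: [-1.14, -1.312, 1.311]
wrist_force: [0.1, 0.0, 1.1]
finger_gap: 0.0004
```

View pics/c_scene.png

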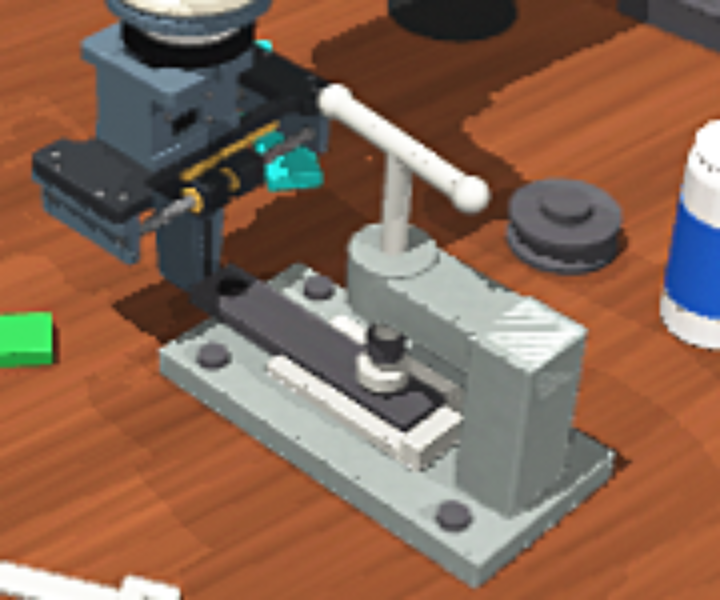

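The link's inner end (crop ~(440,405)) is roughly 10 mm short of the stop, so I'll creep on.

```bash
python3 -m jog '0 0 -0.001 0 0 0 0;0 0 -0.001 0 0 0 0;0 0 -0.001 0 0 0 0;0 0 -0.001 0 0 0 0;0 0 -0.001 0 0 0 0;0 0 -0.001 0 0 0 0;0 0 -0.001 0 0 0 0;0 0 -0.001 0 0 0 0'
python3 -m jog '0 0 -0.0005 0 0 0 0;0 0 -0.0005 0 0 0 0;0 0 -0.0005 0 0 0 0;0 0 -0.0005 0 0 0 0;0 0 -0.0005 0 0 0 0;0 0 -0.0005 0 0 0 0;0 0 0 0 0 0 0;0 0 0 0 0 0 0'
```

```text
time: 8.27
position: [0.4739, 0.0791, 0.0359]
ee_rot: [-1.139, -1.311, 1.312]
wrist_force: [-5.1, 0.0, 4.2]
finger_gap: 0.0003
time: 8.93
position: [0.4754, 0.0793, 0.0357]
ee_rot: [-1.137, -1.309, 1.313]
wrist_force: [-11.9, -3.6, 8.8]
finger_gap: 0.0005
```

```bash
python3 -m jog '0 0 -0.0005 0 0 0 0;0 0 -0.0005 0 0 0 0;0 0 -0.0005 0 0 0 0;0 0 -0.0005 0 0 0 0;0 0 0 0 0 0 0;0 0 0 0 0 0 0;0 0 0 0 0 0 0;0 0 0 0 0 0 0'
python3 - <<'E'
from h import *
p=optics.read_camera("scene");cv2.imwrite("pics/d_scene.png",cv2.resize(p["frame"][200:270,330:430,::-1],None,fx=7,fy=7))
print(ctrl.get_obs()["wrist_force"])
E
```

```text
time: 9.6
position: [0.4755, 0.0795, 0.0355]
ee_rot: [-1.134, -1.306, 1.315]
wrist_force: [-20.4, -5.6, 15.0]
finger_gap: 0.0004
[-19.69867619  -5.57684608  14.94088505]
```

View pics/d_scene.png

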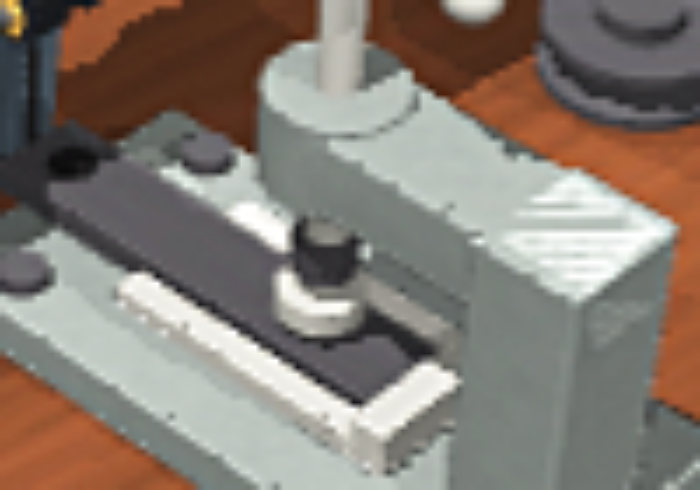

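Force rises with no further motion, and the picture shows the inner end touching the stop at crop ~(400,380). The link is home. Back off, rise and open.

```bash
python3 -m jog '0 0 0.005 0 0 0 0;0 0 0.01 0 0 0 0;0 0 0.015 0 0 0 0;0 -0.02 0.005 0 0 0 0;0 -0.04 0 0 0 0 0;0 -0.04 0 0 0 0 0.05;0 -0.04 0 0 0 0 0.05;0 -0.04 0 0 0 0 0.05'
python3 -m jog '0 -0.04 0 0 0 0 0.05;0 -0.01 0 0 7 0 0.05;0 0 0 0 0.5 0 0.05;0 0 0 0 0 0 0.05;0 0 0 0 0 0 0.05;0 0 0 0 0 0 0.05;0 0 0 0 0 0 0.05;0 0 0 0 0 0 0.05'
python3 - <<'E'
from h import *
np.set_printoptions(precision=4,suppress=True)
o=ctrl.get_obs();print(o["position"],Ro.from_rotvec(o["ee_rot"]).as_matrix(),o["q"],o["wrist_torque"])
for n in ["scene","top"]:
    p=optics.read_camera(n);np.savez(f"{n}1.npz",**p)
    cv2.imwrite(f"pics/e_{n}.png",p["frame"][:,:,::-1])
    for d in models.tip_of(p,"tbar")[:2]:print(n,d["p"],atz(p,np.array(d["location"])*[640,400],.193))
E
```

```text
time: 10.32
position: [0.4444, 0.0749, 0.218]
ee_rot: [-1.141, -1.312, 1.311]
wrist_force: [1.5, 0.0, -1.2]
finger_gap: 0.0173
time: 10.98
position: [0.4445, 0.0749, 0.265]
ee_rot: [-1.203, -1.215, 1.217]
wrist_force: [0.2, -0.2, 0.1]
finger_gap: 0.0501
[0.4445 0.0749 0.265 ] [[-0.0099 -0.0016 -0.9999]
 [ 1.     -0.0001 -0.0099]
 [-0.     -1.      0.0016]] [ 0.0343  0.2157  1.7092  0.      1.2183 -1.5463] [-0.0032  0.0125  0.0206]
scene 0.8 [0.6251 0.1059 0.193 ]
top 0.69 [0.6167 0.1046 0.193 ]
```

View pics/e_scene.png

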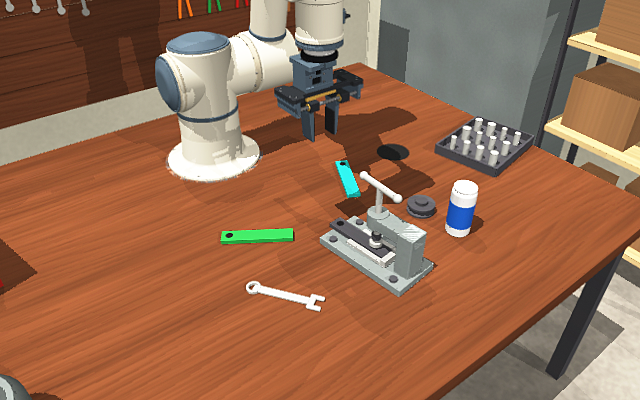

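Run:
```python
from h import *
np.set_printoptions(precision=4,suppress=True)
for n in ["scene","top"]:
    p=dict(np.load(f"{n}1.npz"));X=cloud(p)
    ok=(p["range_z"]>0)&(abs(X[...,0]-.62)<.1)&(abs(X[...,1]-.1)<.06)&(X[...,2]>.18)&(X[...,2]<.215)
    k,lab,st,_=cv2.connectedComponentsWithStats(ok.astype(np.uint8));i=1+st[1:,4].argmax()
    ys,xs=np.nonzero(lab==i);P=np.array([atz(p,(u,v),.193) for u,v in zip(xs,ys)])[:,:2].astype(np.float32)
    l=cv2.fitLine(P,cv2.DIST_HUBER,0,.01,.01).ravel();pr=(P-l[2:])@l[:2]
    print(n,len(P),np.degrees(np.arctan(l[1]/l[0])),pr.min(),pr.max(),l[2:]+l[:2]*(pr.min()+pr.max())/2)
```

```text
scene 375 -0.7449635 -0.06858956 0.06204915 [0.6212 0.1012]
top 309 -0.60258454 -0.06005374 0.060361747 [0.6221 0.0992]
```

```bash
python3 -m jog '0.0046 0 -0.0356 0 0 0 0.05;0.0046 0 -0.0356 0 0 0 0.05;0.0046 0 -0.0356 0 0 0 0.05;0.0046 0 -0.0356 0 0 0 0.05;0.0046 0 -0.0356 0 0 0 0.05;0 0 0 0 0 0 0.05;0 0 0 0 0 0 0.05;0 0 0 0 0 0 0.05'
python3 - <<'E'
from h import *
p=optics.read_camera("wrist");cv2.imwrite("pics/f_wrist.png",p["frame"][:,:,::-1])
p=optics.read_camera("scene");cv2.imwrite("pics/f_scene.png",cv2.resize(p["frame"][80:280,280:460,::-1],None,fx=3,fy=3))
E
```

```text
time: 11.85
position: [0.6221, 0.0995, 0.2654]
ee_rot: [-1.204, -1.215, 1.217]
wrist_force: [-1.0, 0.2, -0.3]
finger_gap: 0.0499
```

View pics/f_wrist.png

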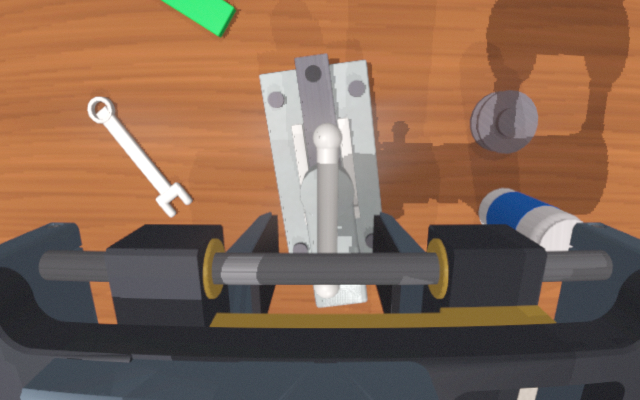

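View pics/f_scene.png

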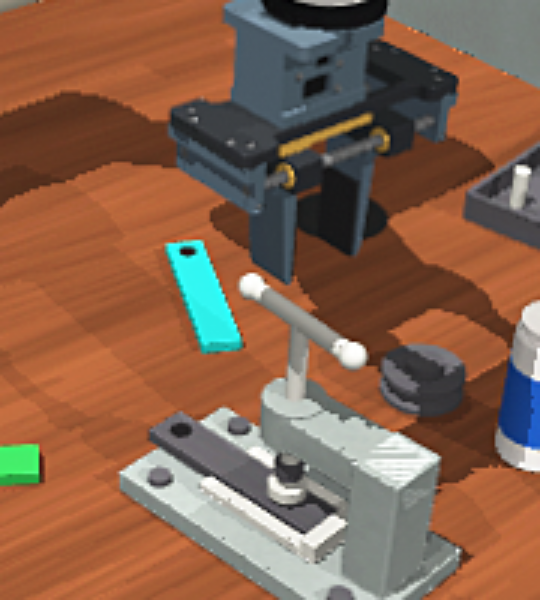

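The bar (wrist view column ~327) is centred between the fingers. Descend and grip.

```bash
python3 -m jog '0 0.02 0 0 0 0 0.05;0 0.02 0 0 0 0 0.05;0 0.02 0 0 0 0 0.05;0 0.0085 0 0 0 0 0.05;0 0 0 0 0 0 0.05;0 0 0 0 0 0 0.014;0 0 0 0 0 0 0;0 0 0 0 0 0 0'
python3 -m jog '0 0 0 0 0 0 0;0 0 0 0 0 0 0;0 0 0 0 0 0 0;0 0 0 0 0 0 0;0 0 0 0 0 0 0;0 0 0 0 0 0 0;0 0 0 0 0 0 0;0 0 0 0 0 0 0'
python3 - <<'E'
from h import *
o=ctrl.get_obs();print(o["wrist_force"],o["wrist_torque"],o["q"])
p=optics.read_camera("scene");cv2.imwrite("pics/g_scene.png",cv2.resize(p["frame"][80:280,280:460,::-1],None,fx=3,fy=3))
E
```

```text
time: 12.62
position: [0.6232, 0.0996, 0.1988]
ee_rot: [-1.206, -1.217, 1.215]
wrist_force: [0.5, 0.1, -0.6]
finger_gap: 0.0326
time: 13.28
position: [0.6228, 0.1005, 0.1979]
ee_rot: [-1.204, -1.217, 1.215]
wrist_force: [-0.6, 6.2, 3.2]
finger_gap: 0.0133
[-0.59939756  6.24284214  3.20322705] [ 1.34853618  0.0977183  -0.10317642] [ 6.45863889e-02  5.37640814e-01  1.37721441e+00  1.48866013e-03
  1.22592236e+00 -1.51587003e+00]
```

View pics/g_scene.png

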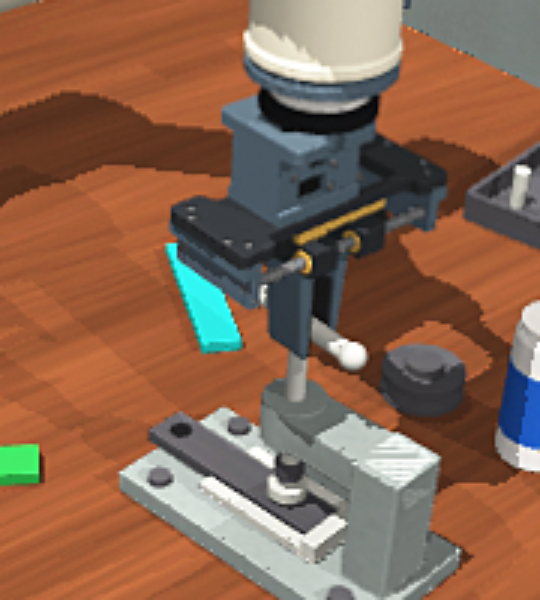

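Gripped: finger gap is 13 mm, on the bar. Turning with small steps and watching the torque about z.

```bash
cat > s.py <<'E'
from h import *
o=ctrl.get_obs();R=Ro.from_rotvec(o["ee_rot"]).as_matrix();print("yaw",round(np.degrees(np.arctan2(R[1,0],R[0,0])),2),"tz",o["wrist_torque"].round(3),"F",o["wrist_force"].round(1),"q6",o["q"][5].round(3),"tau6",o["joint_torque"][5].round(3),"z",o["position"].round(4))
E
python3 -m jog '0.001 0.0003 0 0 5 0 0;0 0.0003 0 0 5 0 0;0 0.0003 0 0 5 0 0;0 0.0003 0 0 5 0 0;0 0.0003 0 0 5 0 0;0 0.0003 0 0 5 0 0;0 0 0 0 0 0 0;0 0 0 0 0 0 0'; python3 s.py
```

```text
time: 14.0
position: [0.6227, 0.1, 0.196]
ee_rot: [-1.411, -0.822, 0.822]
wrist_force: [-1.2, -5.0, 4.4]
finger_gap: 0.0133
yaw 60.47 tz [-0.891  0.332 -0.087] F [-1.2 -5.   4.4] q6 -0.99 tau6 0.693 z [0.6227 0.1    0.196 ]
```

```bash
python3 -m jog '0 0.0002 0 0 3 0 0;0 0.0002 0 0 3 0 0;0 0.0002 0 0 3 0 0;0 0.0002 0 0 3 0 0;0 0.0002 0 0 3 0 0;0 0.0002 0 0 3 0 0;0 0.0002 0 0 3 0 0;0 0.0002 0 0 3 0 0'; python3 s.py
python3 - <<'E'
from h import *
p=optics.read_camera("scene");cv2.imwrite("pics/h_scene.png",cv2.resize(p["frame"][80:280,280:460,::-1],None,fx=3,fy=3))
E
python3 s.py
```

```text
time: 14.67
position: [0.6223, 0.0995, 0.1946]
ee_rot: [-1.515, -0.497, 0.498]
wrist_force: [-4.8, -8.5, 9.6]
finger_gap: 0.0132
yaw 36.38 tz [-1.571  0.959  0.348] F [-4.8 -8.5  9.6] q6 -0.57 tau6 -1.728 z [0.6223 0.0995 0.1946]
yaw 36.12 tz [-1.529  0.872  0.293] F [-4.8 -9.2  9.2] q6 -0.565 tau6 -1.363 z [0.6223 0.0995 0.1945]
```

View pics/h_scene.png

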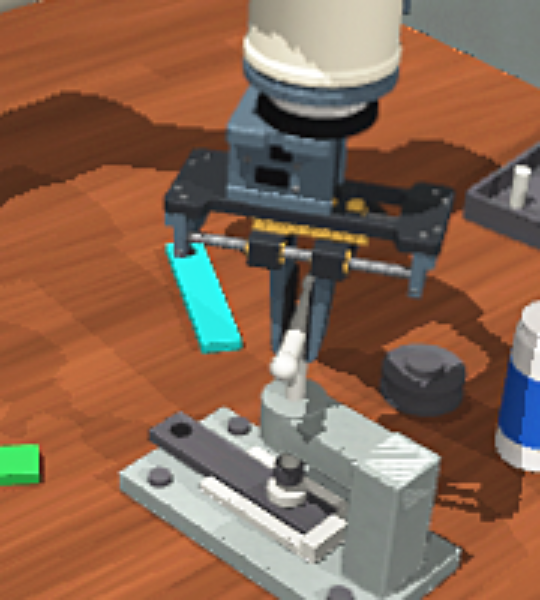

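```bash
python3 -m jog '-0.001 0 -0.0005 0 2 0 0;0 0 0 0 2 0 0;0 0 0 0 2 0 0;0 0.0001 0 0 2 0 0;0 0.0001 0 0 2 0 0;0 0.0001 0 0 2 0 0;0 0.0001 0 0 2 0 0;0 0.0001 0 0 2 0 0'; python3 s.py
```

```text
time: 15.38
position: [0.6219, 0.0992, 0.1937]
ee_rot: [-1.553, -0.279, 0.28]
wrist_force: [-1.9, -2.3, 2.6]
finger_gap: 0.0134
yaw 20.43 tz [-0.572  0.444  0.413] F [-1.9 -2.3  2.6] q6 -0.293 tau6 -1.023 z [0.6219 0.0992 0.1937]
```

```bash
python3 -m jog '0 0 0 0 1 0 0;0 0.0001 0 0 1 0 0;0 0 0 0 1 0 0;0 0.0001 0 0 1 0 0;0 0 0 0 1 0 0;0 0.0001 0 0 1 0 0;0 0.0001 0 0 1 0 0;0 0.0001 0 0 1 0 0'; python3 s.py
```

```text
time: 16.05
position: [0.6218, 0.0992, 0.1932]
ee_rot: [-1.565, -0.17, 0.172]
wrist_force: [-3.9, -5.5, 4.9]
finger_gap: 0.0136
yaw 12.48 tz [-1.035  0.868  0.384] F [-3.9 -5.5  4.9] q6 -0.154 tau6 -0.338 z [0.6218 0.0992 0.1932]
```

```bash
python3 -m jog '-0.0009 0 -0.0008 0 1.5 0 0;0 0 0 0 1.5 0 0;0 0 0 0 1.5 0 0;0 0 0 0 1.5 0 0;0 0.0001 0 0 1.5 0 0;0 0.0001 0 0 1.5 0 0;0 0.0001 0 0 1.5 0 0;0 0.0001 0 0 1.5 0 0'; python3 s.py
python3 - <<'E'
from h import *
p=optics.read_camera("scene");cv2.imwrite("pics/i_scene.png",cv2.resize(p["frame"][220:270,350:420,::-1],None,fx=10,fy=10))
E
python3 s.py
```

```text
time: 16.72
position: [0.6214, 0.099, 0.1925]
ee_rot: [-1.57, -0.006, 0.006]
wrist_force: [-0.8, 1.5, 0.1]
finger_gap: 0.0134
yaw 0.44 tz [0.168 0.235 0.404] F [-0.8  1.5  0.1] q6 0.055 tau6 -0.622 z [0.6214 0.099  0.1925]
yaw 0.32 tz [0.292 0.227 0.337] F [-1.4  3.1 -0.9] q6 0.057 tau6 -0.652 z [0.6214 0.099  0.1925]
```

View pics/i_scene.png

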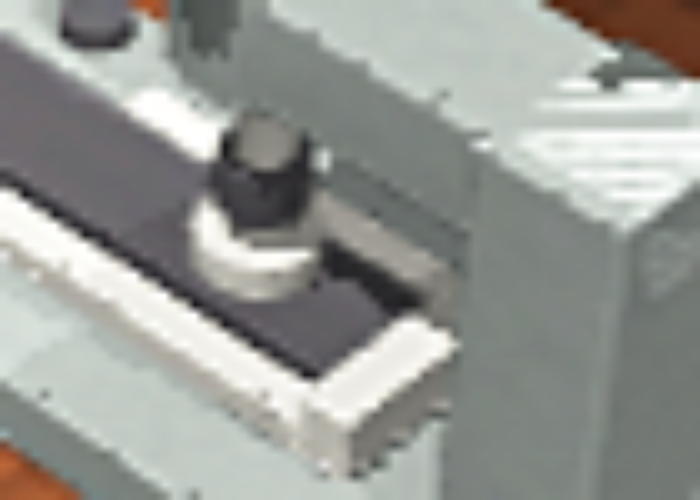

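Run:
```python
from h import *
p=optics.read_camera("scene");a=np.linspace(0,6.28,120)
for z in (.032,.034,.036,.04):
    P=np.array([proj(p,[.6225+.015*np.cos(t),.0993+.015*np.sin(t),z]) for t in a]);print(z,"bottom row",P[:,1].max(),"cols",P[:,0].min(),P[:,0].max())
```

```text
0.032 bottom row 250.1057299517976 cols 367.91517742466357 381.28489938165217
0.034 bottom row 249.4348745741652 cols 367.9617633040755 381.34614693988925
0.036 bottom row 248.7625169161529 cols 368.00843774156215 381.40751068346566
0.04 bottom row 247.41327729206006 cols 368.10205310107233 381.5305877837712
```

```bash
python3 -m jog '0 0 0 0 1 0 0;0 0.0001 0 0 1 0 0;0 0 0 0 1 0 0;0 0.0001 0 0 1 0 0;0 0 0 0 1 0 0;0 0.0001 0 0 1 0 0;0 0.0001 0 0 1 0 0;0 0.0001 0 0 1 0 0'; python3 s.py
```

```text
time: 17.48
position: [0.6212, 0.0989, 0.1921]
ee_rot: [-1.568, 0.104, -0.103]
wrist_force: [-2.7, 5.0, 1.1]
finger_gap: 0.0138
yaw -7.56 tz [0.831 0.613 0.521] F [-2.7  5.   1.1] q6 0.195 tau6 -0.206 z [0.6212 0.0989 0.1921]
```

```bash
python3 -m jog '-0.0006 0 0.0007 0 0.5 0 0;0 0 0 0 0.5 0 0;0 0.0001 0 0 0.5 0 0;0 0 0 0 0.5 0 0;0 0 0 0 0.5 0 0;0 0.0001 0 0 0.5 0 0;0 0 0 0 0.5 0 0;0 0 0 0 0.5 0 0'; python3 s.py
```

```text
time: 18.15
position: [0.621, 0.0992, 0.1919]
ee_rot: [-1.565, 0.158, -0.158]
wrist_force: [2.5, -2.0, -2.3]
finger_gap: 0.0134
yaw -11.54 tz [-0.57  -0.203  0.516] F [ 2.5 -2.  -2.3] q6 0.265 tau6 0.177 z [0.621  0.0992 0.1919]
```

```bash
python3 -m jog '0 0 0 0 0.5 0 0;0 0 0 0 0.5 0 0;0 0 0 0 0.5 0 0;0 0 0 0 0.5 0 0;0 0 0 0 0.5 0 0;0 0.0001 0 0 0.5 0 0;0 0 0 0 0.5 0 0;0 0 0 0 0.5 0 0'; python3 s.py
python3 - <<'E'
from h import *
p=optics.read_camera("scene");cv2.imwrite("pics/j_scene.png",cv2.resize(p["frame"][220:270,350:420,::-1],None,fx=10,fy=10))
E
python3 s.py
```

```text
time: 18.82
position: [0.6209, 0.0993, 0.1917]
ee_rot: [-1.56, 0.213, -0.213]
wrist_force: [2.2, -3.4, -4.4]
finger_gap: 0.0134
yaw -15.53 tz [-0.814 -0.389  0.572] F [ 2.2 -3.4 -4.4] q6 0.335 tau6 0.218 z [0.6209 0.0993 0.1917]
yaw -15.58 tz [-0.85 -0.43  0.53] F [ 3.2 -3.7 -4.5] q6 0.336 tau6 0.263 z [0.6209 0.0992 0.1918]
```

View pics/j_scene.png

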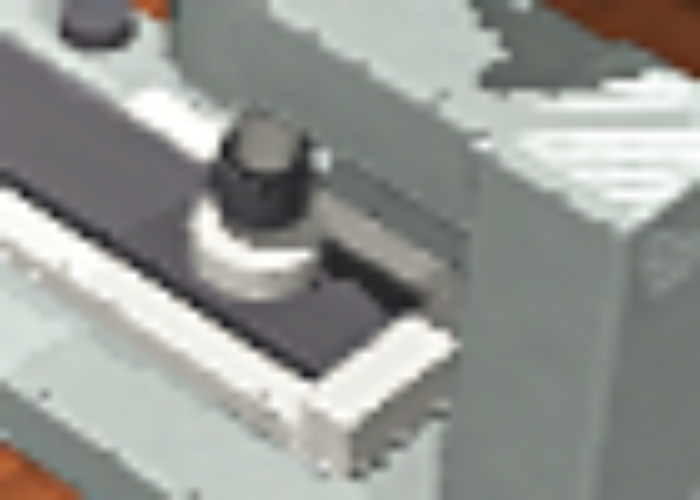

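Torque is rising (0.35–0.40 → 0.57 Nm) and the foot bottom (crop ~(245,298)) sits on the link. A short back-and-forth will separate friction from clamp torque.

```bash
python3 -m jog '0 0 0 0 -0.5 0 0;0 0 0 0 -0.5 0 0;0 -0.0005 0 0 -0.5 0 0;0 0 0 0 -0.5 0 0;0 0 0 0 -0.5 0 0;0 0 0 0 -0.5 0 0;0 0 0 0 -0.5 0 0;0 0 0 0 -0.5 0 0'; python3 s.py
python3 -m jog '0 0 0 0 -0.5 0 0;0 0 0 0 -0.5 0 0;0 0 0 0 -0.5 0 0;0 0 0 0 -0.5 0 0;0 0 0 0 -0.5 0 0;0 0 0 0 -0.5 0 0;0 0 0 0 -0.5 0 0;0 0 0 0 -0.5 0 0'; python3 s.py
```

```text
time: 19.53
position: [0.621, 0.0992, 0.1919]
ee_rot: [-1.565, 0.158, -0.158]
wrist_force: [4.7, -4.6, -9.6]
finger_gap: 0.0133
yaw -11.53 tz [-0.741 -0.792 -0.198] F [ 4.7 -4.6 -9.6] q6 0.265 tau6 0.137 z [0.621  0.0992 0.1919]
time: 20.2
position: [0.6211, 0.0992, 0.1921]
ee_rot: [-1.568, 0.103, -0.103]
wrist_force: [5.3, -4.3, -6.5]
finger_gap: 0.0133
yaw -7.53 tz [-0.966 -0.752 -0.216] F [ 5.3 -4.3 -6.5] q6 0.195 tau6 0.097 z [0.6211 0.0992 0.1921]
```

```bash
python3 -m jog '0.0008 0.0003 -0.0006 0 0.5 0 0;0 0.0003 0 0 0.5 0 0;0 0.0003 0 0 0.5 0 0;0 0 0 0 0.5 0 0;0 0 0 0 0.5 0 0;0 0 0 0 0.5 0 0;0 0 0 0 0.5 0 0;0 0 0 0 0.5 0 0'; python3 s.py
python3 -m jog '0 0.0001 0 0 0.5 0 0;0 0 0 0 0.5 0 0;0 0 0 0 0.5 0 0;0 0.0001 0 0 0.5 0 0;0 0 0 0 0.5 0 0;0 0 0 0 0.5 0 0;0 0 0 0 0.5 0 0;0 0.0001 0 0 0.5 0 0'; python3 s.py
```

```text
time: 20.87
position: [0.6211, 0.0991, 0.1919]
ee_rot: [-1.565, 0.159, -0.158]
wrist_force: [-4.1, 1.0, 5.3]
finger_gap: 0.0135
yaw -11.55 tz [0.092 0.786 0.517] F [-4.1  1.   5.3] q6 0.264 tau6 0.166 z [0.6211 0.0991 0.1919]
time: 21.53
position: [0.6211, 0.0991, 0.1916]
ee_rot: [-1.56, 0.214, -0.212]
wrist_force: [-5.2, 0.4, 7.7]
finger_gap: 0.013
yaw -15.54 tz [0.005 1.029 0.527] F [-5.2  0.4  7.7] q6 0.334 tau6 0.188 z [0.6211 0.0991 0.1916]
```

```bash
python3 -m jog '0 0 0 0 0.5 0 0;0 0 0 0 0.5 0 0;0 0 0 0 0 0 0;0 0 0 0 0 0 0;0 0 0 0 0 0 0;0 0 0 0 0 0 0;0 0 0 0 0 0 0;0 0 0 0 0 0 0'; python3 s.py
python3 - <<'E'
from h import *
L=[]
for i in range(6):
    p=optics.read_camera("scene");L.append(ctrl.get_obs()["wrist_torque"][2])
print(np.round(L,3))
cv2.imwrite("pics/k_scene.png",cv2.resize(p["frame"][150:300,280:460,::-1],None,fx=4,fy=4))
E
```

```text
time: 22.2
position: [0.621, 0.0991, 0.1916]
ee_rot: [-1.558, 0.227, -0.226]
wrist_force: [-4.8, 0.5, 5.9]
finger_gap: 0.0134
yaw -16.52 tz [0.059 1.019 0.498] F [-4.8  0.5  5.9] q6 0.351 tau6 0.489 z [0.621  0.0991 0.1916]
[0.497 0.522 0.475 0.483 0.478 0.494]
```

View pics/k_scene.png

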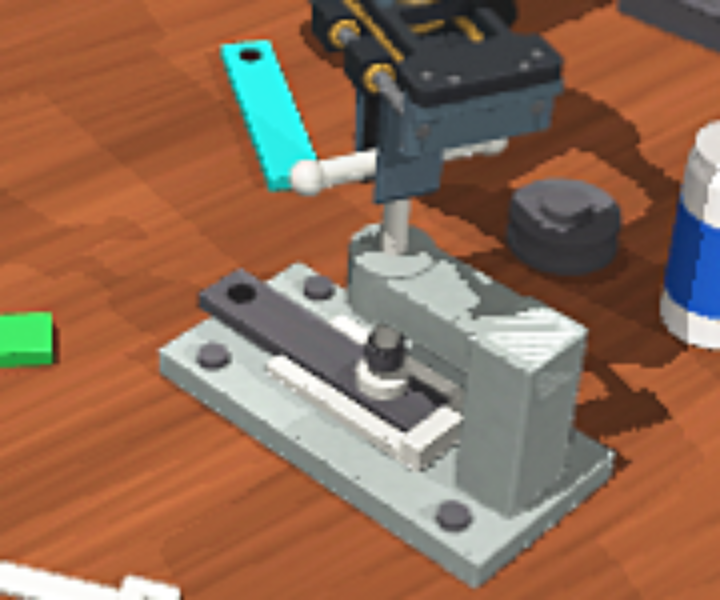

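Held torque is about 0.49 Nm, which corresponds to roughly 55–60 N. One small nudge more, then release and rise.

```bash
python3 -m jog '0 0 0 0 0.5 0 0;0 0 0 0 0.5 0 0;0 0 0 0 0.5 0 0;0 0 0 0 0 0 0;0 0 0 0 0 0 0;0 0 0 0 0 0 0.05;0 0 0 0 0 0 0.05;0 0 0 0 0 0 0.05'; python3 s.py
python3 -m jog '0 0 0 0 0 0 0.05;0 0 0 0 0 0 0.05;0 0 0 0 0 0 0.05;0 -0.01 0 0 0 0 0.05;0 -0.02 0 0 0 0 0.05;0 -0.03 0 0 0 0 0.05;0 -0.03 0 0 0 0 0.05;0 0 0 0 0 0 0.05'; python3 s.py
python3 - <<'E'
from h import *
p=optics.read_camera("scene");cv2.imwrite("pics/l_scene.png",cv2.resize(p["frame"][150:300,280:460,::-1],None,fx=4,fy=4))
p=optics.read_camera("top");X=cloud(p);np.savez("top2.npz",**p)
for n in ("top0","top2"):
    p=dict(np.load(n+".npz"));X=cloud(p)
    ok=(p["range_z"]>0)&(abs(X[...,0]-.62)<.1)&(abs(X[...,1]-.1)<.1)&(X[...,2]>.17)&(X[...,2]<.208)
    k,lab,st,_=cv2.connectedComponentsWithStats(ok.astype(np.uint8));i=1+st[1:,4].argmax()
    ys,xs=np.nonzero(lab==i);P=np.stack([xs,ys],1).astype(np.float32)
    l=cv2.fitLine(P,cv2.DIST_HUBER,0,.01,.01).ravel();print(n,len(P),np.degrees(np.arctan2(l[1],l[0])),np.median(X[lab==i][:,2]))
E
```

```text
time: 23.17
position: [0.6217, 0.0988, 0.1912]
ee_rot: [-1.556, 0.247, -0.247]
wrist_force: [0.6, 0.1, 0.0]
finger_gap: 0.0305
yaw -18.02 tz [-0.092  0.04  -0.062] F [0.6 0.1 0. ] q6 0.377 tau6 0.023 z [0.6217 0.0988 0.1912]
time: 23.83
position: [0.6239, 0.0988, 0.2879]
ee_rot: [-1.555, 0.239, -0.253]
wrist_force: [1.0, 0.3, 0.2]
finger_gap: 0.0499
yaw -17.98 tz [-0.09  -0.032 -0.006] F [1.  0.3 0.2] q6 0.376 tau6 -0.006 z [0.6239 0.0988 0.2879]
top0 309 -88.82159 0.19955422924734725
top2 93 17.923326 0.19425143479036497
```

View pics/l_scene.png

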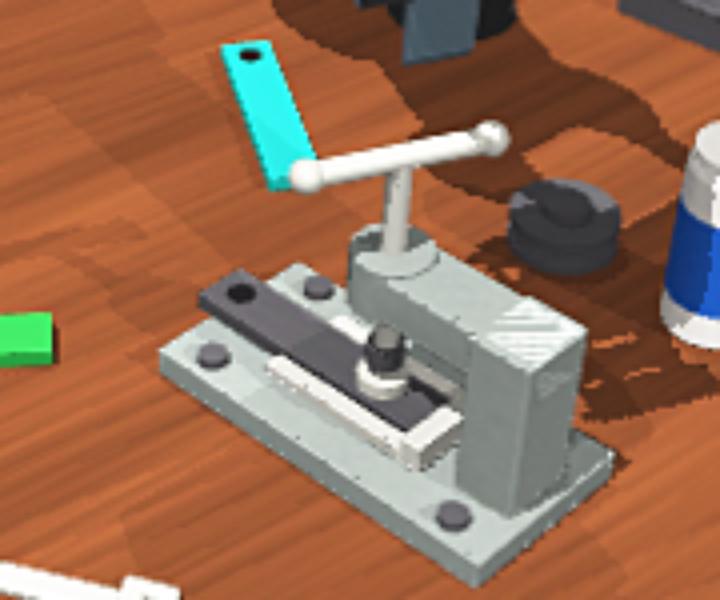

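```bash
python3 -m jog '0 -0.01 0 0 0 0 0.05;0 0 0 0 0 0 0.05;0 0 0 0 0 0 0.05;0 0 0 0 0 0 0.05;0 0 0 0 0 0 0.05;0 0 0 0 0 0 0.05;0 0 0 0 0 0 0.05;0 0 0 0 0 0 0.05'; python3 -c "
from plant import ctrl;print(ctrl.sign_off())"
```

```text
time: 24.6
position: [0.6216, 0.0986, 0.2909]
ee_rot: [-1.557, 0.247, -0.246]
wrist_force: [-0.9, -0.3, -0.2]
finger_gap: 0.05
the job is handed in; nothing more can be done
None
```

The link is pushed home and clamped, and I handed the job in at about 24.6 s of the 72 s allowed. `ctrl.sign_off()` gives no verdict, so I don't know how the run was judged.

- **Push:** I pushed the dark steel link with closed fingers until the force rose to about 20 N with no further movement. The picture showed its inner end against the back stop.
- **Clamping:** I gripped the T-bar and turned it about 108° clockwise. The torque rose from roughly 0.3–0.4 Nm before touch to about 0.5 Nm held. A short back-and-forth turn to separate friction from clamp torque put the clamping force at about 55–80 N, most likely near 65 N.
- **Release:** I opened the gripper and rose about 100 mm clear. The wrist force read about zero, and the last picture showed the link still at the stop. The parts of the wrench, pulley and can visible in that picture looked unmoved, but I did not measure them.

**Disagreement:** the friction I measured (about 0.36 Nm) was above the stated 0.28 Nm, and the torque readings scattered by about 0.03 Nm. The clamping force is therefore an estimate from torque, not a direct measurement.

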